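Tip the tall carton onto the mat

TASK

With the fingertips, push the taller of the two standing cartons near its top so that it topples towards the dark mat, then push it along the worktop until it lies flat on its broad side with its whole outline on the mat. Do not grip or lift it, and leave the shorter carton standing and everything else where it is.

Things in the scene. Friction and masses are not known exactly. Their poses are not given: they have to be found in the camera images.
- mat: dark flat rubber mat, 150 mm (its x) by 210 mm (its y, the long way), 1 mm thick and fixed; it offers no step, things slide on and off it as on the worktop. Origin at its centre on the worktop, z up. The two cartons stand beyond its two short ends, each with a broad face towards the mat, about 15 to 45 mm clear of the mat's edge; which carton is at which end changes
- tall_carton: plain brown cardboard carton with a paper label on both broad faces, 180 mm high, 100 mm wide (its x), 45 mm thick (its y), about 0.35 kg; origin at the centre of its bottom face, z along its height. The one to tip: it stands upright on the worktop at the start. Pushed near its top it pivots about its lower edge and overbalances after leaning about 14 degrees; pushed near the bottom it slides instead
- tall_mid (a point): centre of the tall carton's volume, 90 mm above its bottom face along its z
- corner0 (a point): a corner of the tall carton's outline, midway through its thickness: bottom end, -50 mm in its x
- corner1 (a point): a corner of the tall carton's outline, midway through its thickness: bottom end, +50 mm in its x
- corner2 (a point): a corner of the tall carton's outline, midway through its thickness: top end, -50 mm in its x
- corner3 (a point): a corner of the tall carton's outline, midway through its thickness: top end, +50 mm in its x
- short_carton: plain brown cardboard carton with a paper label on both broad faces, 120 mm high, 100 mm wide (its x), 45 mm thick (its y), about 0.25 kg; origin at the centre of its bottom face, z along its height. Stands upright at the other end of the mat; leave it standing
- salt_shaker: salt shaker, 44 mm across, 90 mm high, standing 125 to 140 mm from the mat's middle line on the side away from the robot; origin at the centre of its underside; bystander
- portion_cup: round steel portion cup with sauce, 61 mm across, 37 mm high, on the robot's side of the mat; origin at the centre of its underside; bystander
- pastry_brush: pastry brush, 104x222x14 mm, lying near the front edge on the right; origin at the middle of its underside; bystander
- spread_tub: plastic tub with lid, 96x137x53 mm, at the back; origin at the centre of its underside; bystander
- tongs: steel tongs, 336x66x38 mm, lying along the front edge on the left; origin at the middle of the underside; bystander
Things that resemble listed ones, but are neither listed nor needed, are in the scene too. Leave any orange look-alike of the short_carton alone.

How it is judged (in metres and radians):
On the way:
1. the tall carton has been toppled onto a broad side (angle between the y axis of tall_carton and the z axis of mat, either way round below 0.08 rad and height (world z) of tall_mid below 0.03 m), for 0.2 s.
At the end, for the whole second after the job is handed in: the tall carton lies at rest on a broad side (within 0.08 rad), its four outline corners within the mat's outline (3 mm over the edge is allowed), and the short carton stands upright (all of step 1 and linear speed of tall_carton below 0.02 m/s and angle between short_carton's own z axis and vertical below 0.08 rad and x of corner0 in the frame of mat between -0.078 and 0.078 m and y of corner0 in the frame of mat between -0.108 and 0.108 m and x of corner1 in the frame of mat between -0.078 and 0.078 m and y of corner1 in the frame of mat between -0.108 and 0.108 m and x of corner2 in the frame of mat between -0.078 and 0.078 m and y of corner2 in the frame of mat between -0.108 and 0.108 m and x of corner3 in the frame of mat between -0.078 and 0.078 m and y of corner3 in the frame of mat between -0.108 and 0.108 m); the robot touches nothing.
It fails at once if the tall carton is lifted off the surface (height (world z) of tall_mid above 0.108 m or (angle between tall_carton's own z axis and vertical above 1.2 rad and height (world z) of tall_mid above 0.075 m) or (angle between tall_carton's own z axis and vertical above 1.45 rad and height (world z) of tall_mid above 0.05 m)).
It fails at once if the short carton is moved by more than 15 mm or tipped (distance of short_carton from where it was at the start of the episode above 0.015 m or angle between short_carton's own z axis and vertical above 0.25 rad).
It fails at once if a bystander is disturbed: salt shaker or portion cup moved by more than 20 mm, another by more than 30 mm, or the shaker tipped (distance of any of salt_shaker, portion_cup from where it was at the start of the episode above 0.02 m or angle between salt_shaker's own z axis and vertical above 0.25 rad or distance of any of pastry_brush, spread_tub, tongs from where it was at the start of the episode above 0.03 m).
It also fails if it takes over 48 s, if anything falls off the work surface, if the arm or the gripper's body presses on something with over 40 N, if the wrist force passes 120 N, or if a joint passes its speed limit or range.

ROBOT

A 6-joint arm with a two-finger parallel gripper is mounted at the origin on a cart in front of the work surface, level with it; the furniture and walls round the work are solid. World frame = base frame: x ahead of the robot, y to its left, z up, the work surface at z = 0. Lengths are in mm, angles in rad, forces in N, time in s.
With the tool pointing down it reaches from about 400 to 925 mm from the base axis. Payload 12.5 kg.
Tool frame: the origin (TCP) lies midway between the tips of the shut fingers; the grasp point (between the pads) lies 19 mm behind it; z points along the fingers, y is the line along which they close (so a half turn about z gives the same grasp; the last joint's range is limited). The gripper opens to 95 mm and grips with 3 to 60 N. Pads are 20 mm wide; open, the fingers measure 119 mm over their backs; the gripper's body (75 mm by 180 mm) begins 59 mm behind the grasp point.
Start: joints at [1.086, 0.491, 1.559, -0, 1.092, -0.106], TCP at [231.115, 580.72, 187.661] pointing down, gripper open.
Joint ranges: [-3.1, 3.1], [-0.84, 2.19], [0.05, 2.79], [-1.13, 4.28], [0.06, 2.93], [-2.69, 2.69]. Speed limits (rad/s): [2.22, 2.22, 2.79, 3.14, 3.14, 3.14].

INTERFACE

Orientations are given as [roll, pitch, yaw] about the fixed x, y, z axes, in that order (R = Rz(yaw) Ry(pitch) Rx(roll)).
In Python, from cell import state, viewer, env, models gives the robot as it stands. The module is installed in compiled form; this text tells all that it offers.
- The arm moves only by the tool arm_command, never from a script. Its argument "rows" is a list of rows, each a list of 2 entries, a list of its own where there are three numbers: the shift along the tool's x, y, z normalised to -1 to 1, where 1 is 0.25 m, then the turn about the tool's z normalised to -1 to 1, where 1 is pi rad. A call has exactly 5 rows; each row shifts and turns the commanded pose from where the row before left it, along the tool's axes as they then stand; what a row does not reach is not made up. A row lasts 1/10 s, in which the tool goes at most 50 mm and 8.59 degrees, less where a joint would pass 70% of its speed; a pose out of reach is approached as far as the arm can. A call with a number of a shift or a turn outside -1 to 1 is refused whole. A call with a gripper value outside its range is refused whole. "claw" is the opening, from 0 (shut) to 1 (fully open), set as the call begins (left out, the last holds). The fingers move at their own pace and stop on an object; the grip force is fixed at half the most. Time passes only in rows, so rows that do not move let the fingers close, or fill a call up. It gives the time, the measured TCP pose, the force, the opening and the grip force at its end, in the units of the state.
- state(): the state, without advancing time (a new reading comes with each control period).
- viewer.read_camera(name): name is "scene" or "side" or "wrist"; returns (picture, depth): 480x640x3 uint8, red, green, blue; 480x640 float32, mm along the optical axis (not along the pixel's ray), 0 where there is no reading.
- viewer.get_calibration(name): a dict with "camera_matrix" (3x3 intrinsics, pixels), "world_to_cam" (4x4, takes a point from world to camera coordinates). Camera axes: x right, y up, looking along -z (the intrinsics and any distortion apply to the point x, -y, -z); pixel columns grow to the right and rows downward; lengths in mm; the calibration is good to about 2 mm. The wrist camera is an equidistant fisheye: a pixel r from the principal point sees the ray r / f radians off the axis. A picture is of the moment at which its call begins: read the wrist's pose just before it. get_calibration takes no time and is no camera call; for the wrist camera it gives the pose at the moment of the call.
- env.job_done(): hands the job in; it is judged then, once.
Trained networks look in the newest picture that a camera, given by its name, has taken for a name from the list of things; names that differ only in an ending like _2 or _b are one class to them, and where a whole thing is asked for, a point or a joint stands for the part that bears it (a point fixed in the world has none). Each returns a list of dicts, best first, with "confidence" (0 to 1); they miss things now and then, are a little off and sometimes report something else, mostly with a low value. They report only what shows in the picture. A call takes as long as a camera call. They do not tell look-alikes from the thing itself.
- models.search_frame(camera, label): "position" ([x, y, z] in mm, in world coordinates, good to about 4 mm: the middle of the surface that is visible of it).
- models.mark_of(camera, label): "position" ([x, y, z] in mm, in world coordinates, good to about 4 mm: a listed point, or the origin of a listed thing).
The state is a dict: "t": time; "joints": joint angles; "qvel": joint speeds; "tau": joint torques, N m; "eef_pos": TCP position; "tcp_rot": TCP orientation; "ft_force": force on the tool from outside, world axes, zero at the start; "moment": the same for the moment, N m; "opening": opening from 0.0 (shut) to 1.0 (fully open); "grip_force": force on a finger pad.
Only numpy, scipy, OpenCV 4.12 (cv2) and the standard library are available. Lean on these libraries where they do the work, as an engineer would, in place of code of your own. Each camera call takes 0.05 s, during which the arm holds its last target. There are 200 camera calls.

## Working session

There is one attempt and no reset: what is moved stays moved. The work goes in short steps, Python scripts to look and compute and a tool call to move; the robot and the scene stay as the last step left them, time stands still between calls to the robot, and variables do not carry over. Pictures are saved under pics/ and viewed, at most 10 in all, crops included, and the job is handed in when it is done.

Besides the shell and the picture viewer there is one more tool, called after ">>>" as a command line: name --argument value ..., lists and objects as JSON in quotes. arm_command: Moves the arm, as the interface text tells. Scaled input: -1 to 1 covers 0.25 m each way for a shift and pi rad each way for a turn. Its arguments: {"type":"object","properties":{"rows":{"type":"array","items":{"type":"array"}},"claw":{"type":"number"}},"required":["rows"]}

```bash
mkdir -p pics
cat > h.py <<'E'
from cell import state, viewer, env, models
import numpy as np, cv2
def snap(c,fn=None):
    p,d=viewer.read_camera(c)
    if fn: cv2.imwrite('pics/'+fn,p[:,:,::-1])
    return p,d
def cloud(c,d):
    k=viewer.get_calibration(c); K=k['camera_matrix']; T=np.linalg.inv(k['world_to_cam'])
    v,u=np.mgrid[0:480,0:640]
    P=np.stack([(u-K[0][2])/K[0][0]*d,-(v-K[1][2])/K[1][1]*d,-d,np.ones_like(d)],-1)
    return (P@T.T)[...,:3]
E
python3 - <<'E'
from h import *
for c in('scene','side'):
    p,d=snap(c,c+'1.png'); 
    for n in['mat','tall_carton','short_carton','tall_mid','salt_shaker','portion_cup','corner2','corner3']:
        print(c,n,[(np.round(r['position']).tolist(),round(r['confidence'],2)) for r in models.mark_of(c,n)[:3]])
s=state();print(s['t'],s['eef_pos'],s['tcp_rot'],s['ft_force'])
E
```

```text
scene mat [([577.0, -34.0, -1.0], 0.94), ([608.0, 125.0, 92.0], 0.43)]
scene tall_carton [([604.0, 121.0, -5.0], 0.58)]
scene short_carton [([538.0, -437.0, 1.0], 0.95), ([557.0, -202.0, 2.0], 0.86), ([557.0, 128.0, -0.0], 0.56)]
scene tall_mid [([607.0, 127.0, 93.0], 0.6)]
scene salt_shaker [([794.0, -66.0, -3.0], 0.73), ([702.0, -41.0, 1.0], 0.63)]
scene portion_cup [([436.0, -35.0, 2.0], 0.73)]
scene corner2 [([654.0, 122.0, 181.0], 0.93), ([551.0, 125.0, 179.0], 0.84), ([555.0, 131.0, -0.0], 0.67)]
scene corner3 [([654.0, 122.0, 181.0], 0.93), ([551.0, 125.0, 179.0], 0.84), ([555.0, 131.0, -0.0], 0.67)]
side mat [([579.0, -36.0, 2.0], 0.82), ([335.0, 294.0, 2.0], 0.19)]
side tall_carton [([607.0, 125.0, 1.0], 0.76), ([433.0, -33.0, -2.0], 0.58)]
side short_carton [([552.0, -199.0, 2.0], 0.76), ([538.0, -439.0, -2.0], 0.74)]
side tall_mid [([604.0, 125.0, 91.0], 0.86), ([438.0, -34.0, 3.0], 0.58)]
side salt_shaker [([703.0, -43.0, -1.0], 0.72)]
side portion_cup [([436.0, -33.0, -0.0], 0.7)]
side corner2 [([557.0, 130.0, 2.0], 0.88), ([656.0, 118.0, -2.0], 0.81), ([655.0, 118.0, 178.0], 0.73)]
side corner3 [([557.0, 130.0, 2.0], 0.88), ([656.0, 118.0, -2.0], 0.81), ([655.0, 118.0, 178.0], 0.73)]
0.9 [231.12825494 580.72627481 187.67117142] [3.14148746e+00 1.66397108e-05 2.76276484e+00] [0.03022949 0.12582696 0.48618199]
```

View pics/scene1.png

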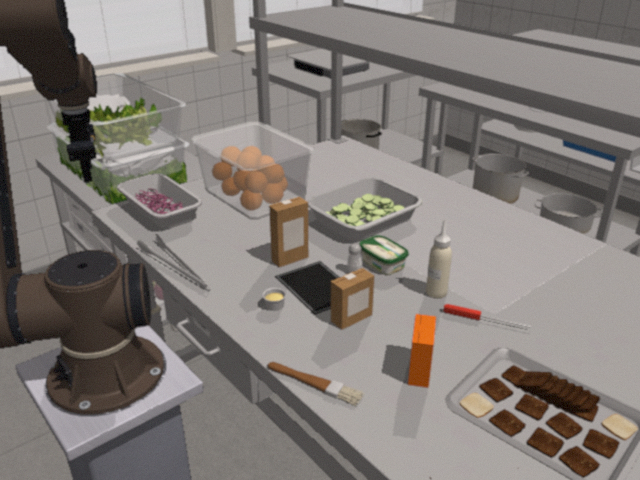

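Run:
```python
from h import *
for c in('scene','side'):
    p,d=snap(c); P=cloud(c,d)
    ok=(d>0)
    z=P[...,2]
    m=ok&(abs(z-180)<6)&(abs(P[...,0]-605)<90)&(abs(P[...,1]-125)<60)
    if m.sum()>20:
        print(c,'top',m.sum(),cv2.minAreaRect(P[m][:,:2].astype(np.float32)))
    m=ok&(abs(z)<7)&(p.max(-1)<75)&(abs(P[...,0]-577)<110)&(abs(P[...,1]+34)<140)
    m=cv2.morphologyEx(m.astype(np.uint8),cv2.MORPH_OPEN,np.ones((3,3)))>0
    if m.sum()>20: print('mat',m.sum(),cv2.minAreaRect(P[m][:,:2].astype(np.float32)))
    m=ok&(abs(z-120)<6)&(abs(P[...,0]-555)<90)&(abs(P[...,1]+200)<60)
    if m.sum()>20: print('short top',m.sum(),cv2.minAreaRect(P[m][:,:2].astype(np.float32)))
```

```text
scene top 306 ((604.0048828125, 119.12303924560547), (55.0327033996582, 104.59159851074219), 88.07394409179688)
mat 1630 ((576.0087890625, -35.336952209472656), (214.71653747558594, 144.86952209472656), 82.58816528320312)
short top 477 ((554.007080078125, -200.3163604736328), (51.825496673583984, 105.11416625976562), 88.69873809814453)
side top 332 ((603.8974609375, 121.8311538696289), (54.61252212524414, 99.40576171875), 84.2611083984375)
mat 1190 ((588.6259765625, -50.980865478515625), (254.1320037841797, 180.8063507080078), 82.21949005126953)
short top 544 ((552.353271484375, -198.54736328125), (54.290130615234375, 99.78751373291016), 86.8004379272461)
```

The scene picture shows the tall carton at about (290,230), the mat at (312,285) and the short carton at (352,300). The orange look-alike is at (423,350), the shaker at (355,258) and the cup at (273,298). The networks agree with this. Next I check how much room there is behind the tall carton.

Run:
```python
from h import *
H=np.zeros((16,12))
for c in('scene','side'):
    p,d=snap(c); P=cloud(c,d)[d>0]
    i=((P[:,0]-200)//40).astype(int); j=((P[:,1]-60)//40).astype(int)
    m=(i>=0)&(i<16)&(j>=0)&(j<12)&(P[:,2]<600)
    np.maximum.at(H,(i[m],j[m]),P[m,2])
print('rows x=200.., cols y=60..'); print(H.round().astype(int))
c=viewer.get_calibration('side'); print(np.linalg.inv(c['world_to_cam'])[:3,3])
```

```text
rows x=200.., cols y=60..
[[  0   0   0   0   0   0   0   0 599 599 596 473]
 [  0   0   0   0   0   0   0   0   0 500 577 563]
 [  6   7   7   7  21  27  25  33  38  38   6 540]
 [  5  22  29  26  28  27  28  30  38  40  14   6]
 [  6   7   7   6   7   7   8   7   8   5  69  72]
 [  7   6   6   7   6   7   8   6   7   7  71  63]
 [  6   6   7   8   7   7   8   7   7   7  70  47]
 [  7   8   7   8   8   8   8   6   7   7  70  50]
 [182 184 181   7   6   8   6   7   6   7  72  68]
 [183 185 183   3   4   4   3   6   3   4   4  10]
 [184 185 181   1   1   5   5 203 203 202 203 205]
 [185 183 180   5   7   6   6 205 206 205 206 206]
 [  6   6   6  10   7   8 200 205 206 205 205 205]
 [ 10   5   7   6   6   7   6 203 206 206 205 206]
 [ 69  70  72  71  73  69   7 204 205 205 206 205]
 [ 67  39  39  40  47  70 199 204 206 207 204 206]]
[  559.12752495 -1354.11573497   904.68205465]
```

View pics/side1.png

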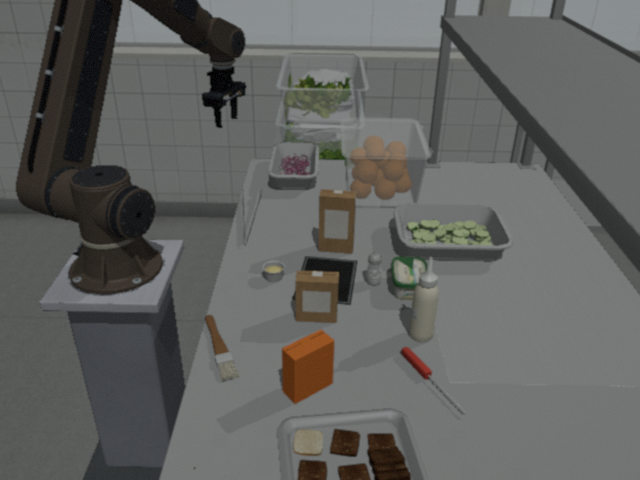

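The gap behind the tall carton is clear: the nearest bin starts at about y=340. First I turn the tool so both fingers can press across the carton's width.

>>> arm_command --rows '[[[0,0,0],0.0468],[[0,0,0],0.0468],[[0,0,0],0.0468],[[0,0,0],0.0468],[[0,0,0],0.0468]]' --claw 0.6

```text
t: 1.6
eef_pos: [231.1, 580.7, 187.7]
tcp_rot: [3.142, -0.0, 2.022]
ft_force: [-0.8, -0.3, 0.6]
opening: 0.641
grip_force: 0.0
```

>>> arm_command --rows '[[[0,0,0],0.0468],[[0,0,0],0.0468],[[0,0,0],0.0468],[[0,0,0],0.0468],[[0,0,0],0]]'

```text
t: 2.1
eef_pos: [231.1, 580.7, 187.7]
tcp_rot: [3.142, -0.0, 1.437]
ft_force: [0.7, 0.7, 0.4]
opening: 0.602
grip_force: 0.0
```

>>> arm_command --rows '[[[-0.11,0.136,0],0],[[-0.11,0.136,0],0],[[-0.11,0.136,0],0],[[-0.11,0.136,0],0],[[-0.11,0.136,0],0]]'

```text
t: 2.6
eef_pos: [382.7, 420.8, 187.8]
tcp_rot: [3.141, -0.0, 1.445]
ft_force: [-0.2, 1.6, 0.2]
opening: 0.598
grip_force: 0.0
```

>>> arm_command --rows '[[[-0.11,0.136,0],0],[[-0.11,0.136,0],0],[[-0.11,0.136,0],0],[[-0.11,0.136,0],0],[[0,0,0],0]]'

```text
t: 3.1
eef_pos: [505.1, 292.0, 187.5]
tcp_rot: [3.141, 0.0, 1.44]
ft_force: [-0.1, -0.9, -0.1]
opening: 0.6
grip_force: 0.0
```

>>> arm_command --rows '[[[-0.08,0.12,0],0],[[-0.09,0.12,0.02],0],[[-0.09,0.12,0.03],0],[[-0.1,0.12,0.04],0],[[0,0,0],0]]'

```text
t: 3.6
eef_pos: [611.1, 187.5, 163.5]
tcp_rot: [-3.141, 0.001, 1.441]
ft_force: [-0.0, 0.5, -1.0]
opening: 0.601
grip_force: 0.0
```

Run:
```python
from h import *
print(state()['eef_pos'],state()['ft_force'])
p,d=snap('side')
for n in['tall_carton','tall_mid','mat']: print(n,[(np.round(r['position']).tolist(),round(r['confidence'],2)) for r in models.mark_of('side',n)[:1]])
P=cloud('side',d)
# carton front face (towards -y) line fit
m=(d>0)&(P[...,2]>20)&(P[...,2]<170)&(abs(P[...,0]-605)<70)&(P[...,1]>80)&(P[...,1]<125)
Q=P[m]; f=np.polyfit(Q[:,0],Q[:,1],1); print('face slope',f[0],'y at 605',np.polyval(f,605))
```

```text
[611.07679969 187.54048059 163.48561921] [-0.04575589  0.53805842 -0.96508002]
tall_carton [([703.0, -43.0, 1.0], 0.59)]
tall_mid [([604.0, 126.0, 91.0], 0.62)]
mat [([579.0, -37.0, -2.0], 0.75)]
face slope -0.09574612542810317 y at 605 102.19074263468198
```

>>> arm_command --rows '[[[-0.06,0,0],0],[[-0.03,0,0],0],[[-0.03,0,0],0],[[-0.03,0,0],0],[[-0.03,0,0],0]]'

```text
t: 4.3
eef_pos: [603.3, 145.1, 165.3]
tcp_rot: [3.141, -0.0, 1.44]
ft_force: [-0.5, 0.2, -0.0]
opening: 0.598
grip_force: 0.0
```

>>> arm_command --rows '[[[-0.03,0,0],0],[[-0.03,0,0],0],[[-0.03,0,0],0],[[-0.03,0,0],0],[[-0.03,0,0],0]]'

```text
t: 4.8
eef_pos: [598.4, 108.0, 165.1]
tcp_rot: [3.142, -0.0, 1.44]
ft_force: [0.2, -0.7, 0.2]
opening: 0.603
grip_force: 0.0
```

Run:
```python
from h import *
p,d=snap('side','s2.png');P=cloud('side',d)
m=(d>0)&(abs(P[...,2]-45)<7)&(abs(P[...,0]-600)<85)&(P[...,1]>-110)&(P[...,1]<175)
print(m.sum(),cv2.minAreaRect(P[m][:,:2].astype(np.float32)) if m.sum()>50 else '')
for n in['tall_mid']: print(n,[(np.round(r['position']).tolist(),round(r['confidence'],2)) for r in models.mark_of('side',n)[:2]])
```

```text
150 ((618.75634765625, 32.358497619628906), (104.22215270996094, 188.80044555664062), 9.205611228942871)
tall_mid [([604.0, 124.0, 89.0], 0.94)]
```

View pics/s2.png

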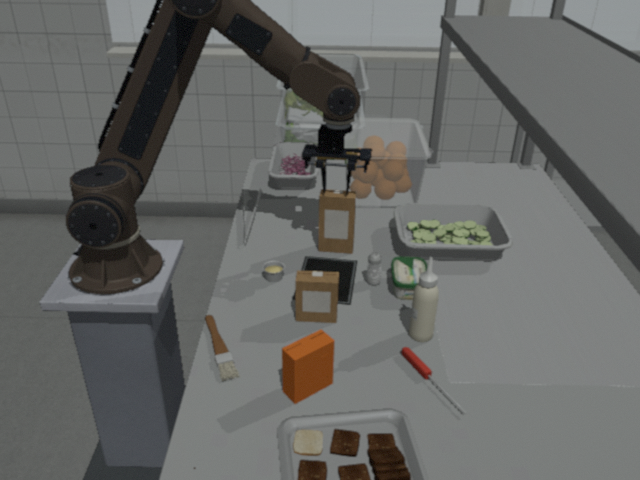

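The picture still shows the carton upright at (337,222), with the fingertips at about (325,190) and (350,190). That does not fit the reported TCP, so I look again.

Run:
```python
from h import *
s=state();print(s['t'],s['eef_pos'],s['ft_force'])
for c in('side','scene'):
    p,d=snap(c,c+'3.png');k=viewer.get_calibration(c)
    q=k['world_to_cam']@np.r_[s['eef_pos'],1]; uv=k['camera_matrix']@(np.array([q[0],-q[1],-q[2]])/-q[2]);print(c,uv)
    print([(np.round(r['position']).tolist(),round(r['confidence'],2)) for r in models.mark_of(c,'tall_mid')[:2]])
a=cv2.imread('pics/side3.png')[120:280,250:430];b=cv2.imread('pics/scene3.png')[120:280,220:400]
cv2.imwrite('pics/c3.png',cv2.resize(np.hstack([a,b]),(792,352)))
```

```text
4.9 [598.42742162 107.66965453 165.17620317] [ 0.2332309  -1.38437385  0.31856555]
side [335.79350989 200.72308062   1.        ]
[([606.0, 126.0, 88.0], 0.63), ([606.0, 126.0, -1.0], 0.52)]
scene [289.63887486 210.22199724   1.        ]
[([604.0, 125.0, 96.0], 0.61), ([338.0, -322.0, 2.0], 0.2)]
```

View pics/c3.png

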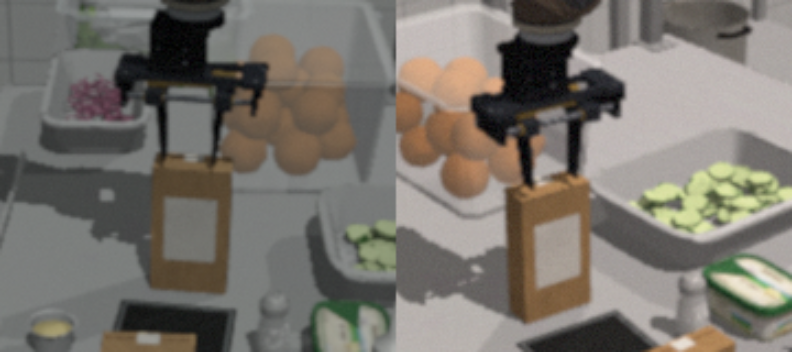

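The fingertips passed just above the carton. With the fingers partly open, the tips ride about 17 mm above the shut-finger TCP. I back off, go lower and push again.

>>> arm_command --rows '[[[0,0,-0.04],0],[[0.16,0,0],0],[[0.17,0,0],0],[[0,0,0.08],0],[[0,0,0.09],0]]'

```text
t: 5.6
eef_pos: [609.7, 192.1, 133.4]
tcp_rot: [3.139, -0.001, 1.442]
ft_force: [0.1, 0.6, -0.0]
opening: 0.601
grip_force: 0.0
```

Run:
```python
from h import *
s=state();print(s['t'],s['eef_pos'],s['ft_force'])
E=s['eef_pos']
for c in('scene','side'):
    p,d=snap(c,c+'4.png');P=cloud(c,d)
    m=(d>0)&(abs(P[...,0]-E[0])<60)&(abs(P[...,1]-E[1])<18)&(P[...,2]>100)&(P[...,2]<260)
    Q=P[m]; z=Q[:,2]; print(c,len(Q),np.percentile(z,[0,2,5]).round(), Q[z<np.percentile(z,5)].mean(0).round())
a=cv2.imread('pics/side4.png')[120:280,250:430];b=cv2.imread('pics/scene4.png')[120:280,220:400]
cv2.imwrite('pics/c4.png',cv2.resize(np.hstack([a,b]),(792,352)))
```

```text
5.6 [609.72355069 192.12589098 133.4160959 ] [ 0.06147634  0.6008297  -0.01082908]
scene 299 [157. 160. 164.] [612. 187. 161.]
side 175 [156. 165. 169.] [599. 193. 164.]
```

View pics/c4.png

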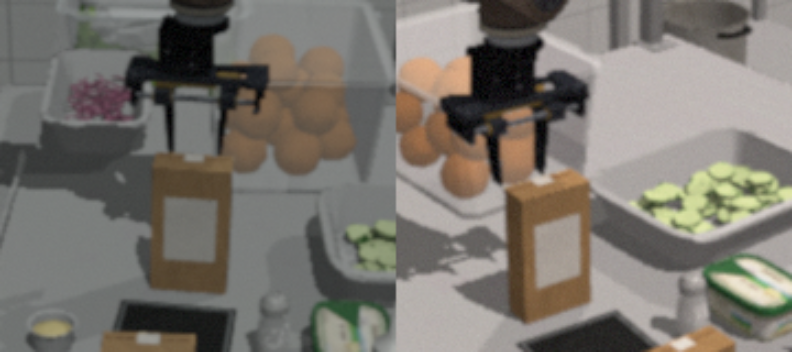

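The fingertips are now behind the carton with their ends at about z=156. I push at that height.

>>> arm_command --rows '[[[-0.06,0,0],0],[[-0.04,0,0],0],[[-0.03,0,0],0],[[-0.03,0,0],0],[[-0.03,0,0],0]]'

```text
t: 6.2
eef_pos: [603.2, 142.4, 133.3]
tcp_rot: [3.141, -0.0, 1.439]
ft_force: [-0.1, -0.2, 0.4]
opening: 0.602
grip_force: 0.2
```

>>> arm_command --rows '[[[-0.03,0,0],0],[[-0.03,0,0],0],[[-0.03,0,0],0],[[-0.03,0,0],0],[[-0.03,0,0],0]]'

```text
t: 6.7
eef_pos: [598.0, 105.5, 132.6]
tcp_rot: [-3.141, -0.0, 1.44]
ft_force: [-1.1, 0.8, -0.7]
opening: 0.599
grip_force: 0.0
```

>>> arm_command --rows '[[[-0.02,0,0],0],[[-0.02,0,0],0],[[0,0,0],0],[[0,0,0],0],[[0,0,0],0]]'

```text
t: 7.2
eef_pos: [596.9, 96.4, 132.6]
tcp_rot: [3.142, -0.0, 1.44]
ft_force: [0.0, 0.2, -0.2]
opening: 0.599
grip_force: 0.0
```

```bash
cat > lie.py <<'E'
from h import *
def lie():
    for c in('side','scene'):
        p,d=snap(c,'l_'+c+'.png');P=cloud(c,d)
        m=(d>0)&(abs(P[...,2]-46)<9)&(abs(P[...,0]-590)<100)&(P[...,1]>-140)&(P[...,1]<175)
        m=cv2.morphologyEx(m.astype(np.uint8),cv2.MORPH_OPEN,np.ones((3,3)))>0
        if m.sum()>50: 
            r=cv2.minAreaRect(P[m][:,:2].astype(np.float32)); print(c,m.sum(),np.round(r[0],1),np.round(r[1],1),round(r[2],1))
        for n in['tall_mid','corner2','short_carton','salt_shaker']: print(n,[(np.round(r['position']).tolist(),round(r['confidence'],2)) for r in models.mark_of(c,n)[:4]])
if __name__=='__main__': lie(); print(state()['t'],state()['eef_pos'])
E
python3 lie.py
```

```text
side 1223 [ 6.182e+02 -4.000e-01] [188.7 153.4] 84.5
tall_mid [([591.0, 2.0, 23.0], 0.65)]
corner2 [([636.0, -92.0, 21.0], 0.97), ([555.0, 97.0, 23.0], 0.93), ([653.0, 88.0, 20.0], 0.77), ([536.0, -81.0, 23.0], 0.77)]
short_carton [([538.0, -436.0, -2.0], 0.96), ([556.0, -198.0, -3.0], 0.68)]
salt_shaker [([603.0, 91.0, 24.0], 0.65), ([703.0, -44.0, -4.0], 0.57)]
scene 1398 [617.  -3.] [189.  153.3] 84.7
tall_mid [([592.0, 2.0, 25.0], 0.87), ([555.0, -200.0, 0.0], 0.35), ([573.0, -33.0, -1.0], 0.23)]
corner2 [([634.0, -89.0, 22.0], 0.95), ([655.0, 86.0, 25.0], 0.67), ([552.0, 100.0, 22.0], 0.63), ([533.0, -86.0, 18.0], 0.63)]
short_carton [([539.0, -436.0, 2.0], 0.83), ([553.0, -202.0, 0.0], 0.56)]
salt_shaker [([707.0, -40.0, -1.0], 0.82)]
7.7 [596.86991115  96.2372432  132.63919803]
```

View pics/l_side.png

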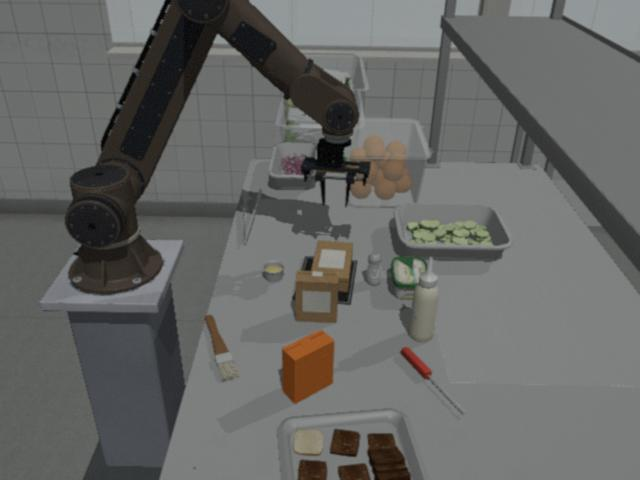

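The carton has toppled onto its broad side, at about (334,265) in the picture, and needs roughly 37 mm more along the mat. I retreat, lower behind its end and push.

>>> arm_command --rows '[[[0.18,0.03,0],0],[[0,0,0.16],0],[[0,0,0.16],0],[[0,0,0.12],0],[[0,0,0.06],0]]'

```text
t: 8.2
eef_pos: [609.1, 139.8, 5.1]
tcp_rot: [-3.138, 0.001, 1.44]
ft_force: [0.8, 0.6, -0.2]
opening: 0.599
grip_force: 0.0
```

Run:
```python
from h import *
s=state();E=s['eef_pos'];print(s['t'],E,s['ft_force'])
for c in('scene','side'):
    p,d=snap(c);P=cloud(c,d)
    m=(d>0)&(abs(P[...,0]-E[0])<60)&(abs(P[...,1]-E[1])<15)&(P[...,2]>14)&(P[...,2]<200)&(p.max(-1)<70)
    z=P[m][:,2]; print(c,len(z),np.percentile(z,[0,2,5]).round())
```

```text
8.2 [609.05144303 139.78706001   5.09186574] [ 0.78359746  0.60895296 -0.17488385]
scene 321 [26. 35. 40.]
side 268 [35. 40. 48.]
```

>>> arm_command --rows '[[[-0.08,0,0],0],[[-0.03,0,0],0],[[-0.03,0,0],0],[[-0.03,0,0],0],[[-0.03,0,0],0]]'

```text
t: 8.8
eef_pos: [604.4, 90.3, 8.6]
tcp_rot: [3.139, -0.001, 1.44]
ft_force: [0.4, 4.8, 3.1]
opening: 0.601
grip_force: 2.2
```

>>> arm_command --rows '[[[-0.03,0,0],0],[[-0.03,0,0],0],[[0,0,0],0],[[0,0,0],0],[[0,0,0],0]]'

```text
t: 9.3
eef_pos: [601.4, 75.3, 7.3]
tcp_rot: [-3.141, 0.0, 1.44]
ft_force: [0.4, 0.1, 0.1]
opening: 0.601
grip_force: 0.0
```

```bash
python3 lie.py
```

```text
side 1067 [599.  -14.7] [156.5 188.1] 44.0
tall_mid [([583.0, -23.0, 24.0], 0.72)]
corner2 [([650.0, 55.0, 21.0], 0.78), ([547.0, 66.0, 27.0], 0.63), ([625.0, -121.0, 24.0], 0.56)]
short_carton [([553.0, -199.0, 1.0], 0.57), ([537.0, -442.0, -2.0], 0.57)]
salt_shaker [([703.0, -46.0, -3.0], 0.96)]
scene 1308 [586.6 -22.5] [198.  106.2] 82.3
tall_mid [([588.0, -24.0, 26.0], 0.6)]
corner2 [([524.0, -113.0, 20.0], 0.89), ([650.0, 60.0, 23.0], 0.65), ([623.0, -122.0, 23.0], 0.58)]
short_carton [([555.0, -200.0, 0.0], 0.65), ([540.0, -438.0, 3.0], 0.6)]
salt_shaker [([703.0, -41.0, -2.0], 0.54)]
9.8 [601.66264099  75.44084992   7.63055708]
```

About 12 mm remain, so I push that last bit slowly and then retreat.

>>> arm_command --rows '[[[-0.016,0,0],0],[[-0.016,0,0],0],[[-0.016,0,0],0],[[0,0,0],0],[[0.1,0,0],0]]'

```text
t: 10.3
eef_pos: [603.3, 86.2, 7.6]
tcp_rot: [-3.141, 0.0, 1.437]
ft_force: [0.2, -0.4, -0.5]
opening: 0.602
grip_force: 0.0
```

>>> arm_command --rows '[[[0.16,0,0],0],[[0,0,-0.16],0],[[0,0,-0.16],0],[[0,0,-0.16],0],[[0,0,0],0]]'

```text
t: 10.8
eef_pos: [610.9, 128.1, 133.0]
tcp_rot: [3.133, -0.002, 1.44]
ft_force: [0.5, -0.4, 0.0]
opening: 0.602
grip_force: 0.0
```

```bash
python3 lie.py
python3 - <<'E'
import cv2,numpy as np
a=cv2.imread('pics/l_side.png')[200:340,240:420];b=cv2.imread('pics/l_scene.png')[215:355,230:410]
cv2.imwrite('pics/c5.png',cv2.resize(np.hstack([a,b]),(792,308)))
E
```

```text
side 1013 [600.1 -20. ] [153.4 184.5] 46.8
tall_mid [([582.0, -37.0, 23.0], 0.73)]
corner2 [([646.0, 45.0, 22.0], 0.85), ([548.0, 57.0, 25.0], 0.82), ([620.0, -133.0, 21.0], 0.61)]
short_carton [([535.0, -438.0, 1.0], 0.7), ([550.0, -198.0, -4.0], 0.6), ([621.0, -134.0, 20.0], 0.17)]
salt_shaker [([703.0, -43.0, -1.0], 0.91)]
scene 1242 [610.3 -43.1] [184.2 157.3] 82.3
tall_mid [([578.0, -37.0, 24.0], 0.79)]
corner2 [([647.0, 44.0, 24.0], 0.75), ([434.0, -32.0, 2.0], 0.7), ([521.0, -123.0, 18.0], 0.69), ([544.0, 61.0, 22.0], 0.61)]
short_carton [([556.0, -199.0, 2.0], 0.79), ([538.0, -440.0, 1.0], 0.69), ([595.0, 48.0, 16.0], 0.31)]
salt_shaker [([339.0, -318.0, -2.0], 0.61)]
11.3 [608.41065779 127.85755884 126.92416536]
```

View pics/c5.png

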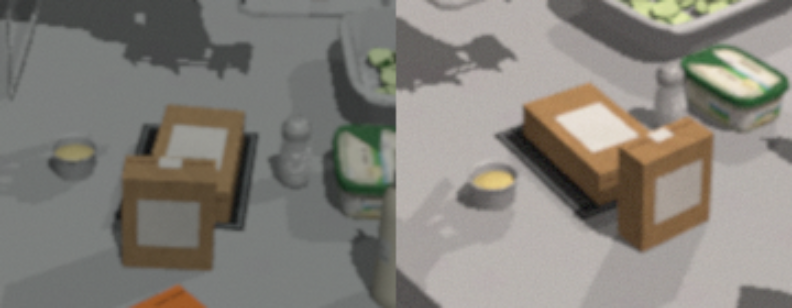

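The carton lies flat inside the mat's outline, centred to about 5 mm. The short carton, at about (168,212) in the crop, still stands, the cup and shaker have not moved, and the arm is clear.

```bash
python3 -c "
from cell import env; print(env.job_done())"
```

```text
the job is handed in; nothing more can be done
None
```

I toppled the tall carton and pushed it until it lay flat on its broad side, within about 5 mm of the mat's centre; the short carton still stands, and I've handed the job in (no verdict was returned).

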